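# Hold a brioche over the plate with tongs

## Robot

A 7-joint arm with a two-finger parallel gripper is mounted at the origin on a cart in front of the work surface, level with it; the furniture and walls round the work are solid. World frame = base frame: x ahead of the robot, y to its left, z up, the work surface at z = 0. Lengths are in m, angles in rad, forces in N, time in s.
With the tool pointing down it reaches from about 0.4 to 0.85 m from the base axis. Payload 4.5 kg.
Tool frame: the origin (TCP) lies at the very end of the fingers, on their centre line; the grasp point (between the pads) lies 19 mm behind it; z points along the fingers, y is the line along which they close (so a half turn about z gives the same grasp; the last joint's range is limited). The gripper opens to 88 mm and grips with 3 to 60 N. Pads are 18 mm wide; open, the fingers measure 123 mm over their backs; the gripper's body (75 mm by 187 mm) begins 45 mm behind the grasp point.
Start: joints at [1.383, 0.689, -0.195, 1.565, 0.157, 0.902, -0.215], TCP at [0.138, -0.61, 0.239] pointing down, gripper open.
Joint ranges: [-3.01, 3.01], [-0.46, 2.08], [-1.47, 1.51], [0.13, 2.56], [-1, 4.14], [0.04, 2.09], [-2.66, 2.66]. Speed limits (rad/s): [2.57, 2.57, 3.14, 3.14, 3.14, 3.14, 3.14].

## Interface

Orientations are given as a unit quaternion [x, y, z, w].
In Python, from plant import r, optics gives the robot as it stands.
- The arm moves only by the tool servo_tool, never from a script. Its arguments are lists of equal length, an entry for each row: "translation": the shift along the tool's x, y, z in m, a list of three; "turn": the turn, a rotation vector about the tool's x, y, z in rad, a list of three. In form: {"translation": [[dx, dy, dz], ...], "turn": [[rx, ry, rz], ...]}. A call has 1 to 10 rows; each row shifts and turns the commanded pose from where the row before left it, along the tool's axes as they then stand; what a row does not reach is not made up. A row lasts 1/8 s, in which the tool goes at most 62.5 mm and 10.7 degrees, less where a joint would pass 70% of its speed; a pose out of reach is approached as far as the arm can. A call is refused whole if a number of a shift passes 0.0625 or a number of a turn 0.188, either way. A call with a gripper value outside its range is refused whole. "grip" is the opening, from 0 (shut) to 1 (fully open), set as the call begins (left out, the last holds). The fingers move at their own pace and stop on an object; "grip_force" is the grip in N (left out, the last holds). Time passes only in rows, so rows that do not move let the fingers close. It gives the time, the measured TCP pose, the force, the opening and the grip force at its end, in the units of the state.
- r.get_state(): the state, without advancing time (a new reading comes with each control period).
- optics.snapshot(name): name is "scene" or "top"; returns a dict with "img" (400x640x3 uint8, red, green, blue), "z_map" (400x640 float32, m along the optical axis (not along the pixel's ray), 0 where there is no reading), "mtx" (3x3 intrinsics, pixels), "k1" (the pictures are not rectified: a ray, as slopes to the right and down, at radius r is drawn at 1 + k1 r^2 times it, then the intrinsics apply), "R" (3x3) and "t" (3): a world point X has camera coordinates R X + t. Camera axes: x right, y down, z forward; pixel columns grow to the right and rows downward; lengths in m; the calibration is good to about 2 mm. A picture is of the moment at which its call begins.
- r.finish_job(): hands the job in; it is judged then, once.
The state is a dict: "clock": time; "q": joint angles; "qd": joint speeds; "joint_torque": joint torques, N m; "tool_pos": TCP position; "eef_rot": TCP orientation; "contact_force": force on the tool from outside, world axes, zero at the start; "moment": the same for the moment, N m; "opening": opening from 0.0 (shut) to 1.0 (fully open); "finger_force": force on a finger pad.
Only numpy, scipy, OpenCV 4.12 (cv2) and the standard library are available. Lean on these libraries where they do the work, as an engineer would, in place of code of your own. Each camera call takes 0.05 s, during which the arm holds its last target. There are 200 camera calls.

## Task

Take the red-padded spring tongs by their grip pads, close them on the golden brioche on the board and carry it over to the brown plate. Finish still holding it there with the tongs, upright and still, over the middle of the plate and about 10 cm above it, so that a colleague can dust it with sugar. Never touch the brioche with the gripper itself, and leave the dark cocoa brioche, the sugar shaker and the espresso cup where they are.

Things in the scene. Friction and masses are not known exactly. Their poses are not given: they have to be found in the camera images.
- tongs: Loose spring tongs lying on edge on the worktop, steel with red pads, 100 g, 30 mm tall, 235 mm long. Origin: underside, midway between the two grip pads; x along the tongs towards the jaws, z up. The two arms pivot symmetrically about an upright pin at x = -75 mm, sprung open; behind it a small wire ring ends at x = -109 mm.
- tongs_grip (a point): Point midway between the tongs' two red grip pads, 15 mm above the underside. Pads 52 mm long, 30 mm tall; 49 mm over their outer faces when relaxed, 34 mm when pads and jaws are parallel. Squeezing them 1 mm closes the jaws 2.4 mm. The spring takes about 6 N on each pad to start closing, 8 N to close fully.
- tongs_mouth (a point): Point on the tongs' centre line midway between the two jaws, 105 mm ahead of tongs_grip and 14 mm above the tongs' underside. The jaws are red plates 36 mm long, 24 mm tall (2 to 26 mm above the underside); the gap between them is 80 mm when relaxed, 44 mm when they are parallel, 29 mm at the stop.
- left_jaw: The tongs' arm on the +y side of the tongs with its jaw and grip pad. Origin on the pivot pin at the underside.
- right_jaw: The tongs' arm on the -y side of the tongs, like the other. Origin on the pivot pin at the underside.
- golden_brioche: The golden-brown brioche: round fluted bun, 44 mm across from 13 to 25 mm height, 38 mm at the foot, with a small ball on top, 48 mm tall, about 45 g, rigid, standing on the board. Origin: centre of its underside, z up.
- cocoa_brioche: A dark brown brioche of the same shape and size, on the same board. To be left alone. Origin: centre of its underside.
- board: Fixed wooden board, 200 x 300 x 21 mm, its long side (own y) pointing roughly away from the robot. Origin: centre of its underside; its top is 21 mm above the worktop.
- plate: Fixed round brown plate, 200 mm across, 20 mm tall, on the worktop, to the left or right of the board. Origin: centre of its underside.
- sugar_shaker: Sugar shaker with a grey cap, 44 mm across, 90 mm tall, standing loose near the far end of the board. Origin: centre of its underside. To be left alone.
- espresso_cup: Green espresso cup, 64 x 88 x 56 mm, standing loose near the far end of the board. Origin: centre of its underside. To be left alone.
Mind the look-alikes: they are no part of the job. There is more than one size of the tongs; the one meant has the size given above. What is shaped like the golden_brioche but purple is not meant.

How it is judged:
By the outcome, as a careful person would: the job done as asked, in the order asked, and still so for the second after the job is handed in, while the arm keeps its last pose, push and grip.
It also fails if it takes over 45 s, if anything falls off the work surface, if the arm or the gripper's body presses on something with over 40 N, if the wrist force passes 120 N, or if a joint passes its speed limit or range.

## Working session

There is one attempt and no reset: what is moved stays moved. The work goes in short steps, Python scripts to look and compute and a tool call to move; the robot and the scene stay as the last step left them, time stands still between calls to the robot, and variables do not carry over. Pictures are saved under pics/ and viewed, at most 10 in all, crops included, and the job is handed in when it is done.

Besides the shell and the picture viewer there is one more tool, called after "Call:" as name(argument=value, ...) on one line, values as JSON. servo_tool: Moves the arm, as the interface text tells. Its arguments: {"type":"object","properties":{"translation":{"type":"array"},"turn":{"type":"array"},"grip":{"type":"number"},"grip_force":{"type":"number"}},"required":["translation","turn"]}

```bash
mkdir -p pics; ls
cat > h.py <<'E'
import numpy as np, cv2
from plant import r, optics
def snap(n):
    s=optics.snapshot(n); return s
def cloud(s):
    """world XYZ per pixel from depth"""
    h,w=s['z_map'].shape; u,v=np.meshgrid(np.arange(w),np.arange(h))
    d=np.array([s['k1'],0,0,0,0],float)
    p=cv2.undistortPoints(np.stack([u,v],-1).reshape(-1,1,2).astype(np.float64),s['mtx'],d).reshape(h,w,2)
    z=s['z_map'][...,None]; c=np.concatenate([p*z,z],-1)
    return (c-s['t'])@s['R']
def ray(s,uv,zp):
    d=np.array([s['k1'],0,0,0,0],float)
    p=cv2.undistortPoints(np.array(uv,float).reshape(-1,1,2),s['mtx'],d).reshape(-1,2)
    D=np.c_[p,np.ones(len(p))]@s['R']; C=-s['R'].T@s['t']
    return C+D*((zp-C[2])/D[:,2])[:,None]
E
python3 - <<'E'
from h import *
print(r.get_state())
for n in("scene","top"):
    s=snap(n); cv2.imwrite(f'pics/{n}0.png',s['img'][...,::-1]); print(n,s['mtx'],s['k1'],-s['R'].T@s['t'],s['R'])
    np.savez(f'{n}0.npz',**s)
E
```

```text
pics
{'clock': 0.0, 'q': array([ 1.38282127,  0.68994881, -0.19450384,  1.56632592,  0.15729253,
        0.90247221, -0.21507549]), 'qd': array([ 0.00078201,  0.00081985, -0.0020979 ,  0.00055756, -0.00100765,
       -0.00045014, -0.00070355]), 'joint_torque': array([-2.05783813e-04, -5.27566981e+01, -1.26699541e+00, -1.53433943e+01,
       -5.26370213e-02,  6.43874315e-03,  1.84394326e-04]), 'tool_pos': array([ 0.13729093, -0.60910626,  0.23793653]), 'eef_rot': array([ 9.93852674e-01,  1.10707195e-01, -1.61031106e-04, -8.67518970e-04]), 'contact_force': array([ 0.2508923 , -0.96296549,  0.60509792]), 'moment': array([-0.02933509,  0.06724613,  0.04409029]), 'finger_force': 0.0, 'opening': 0.9991616367250022}
scene [[458.59209231   0.         314.7465422 ]
 [  0.         458.59209231 199.14998664]
 [  0.           0.           1.        ]] -0.02805229912519264 [-0.01702695  1.13407701  0.87869682] [[-0.88862741 -0.45807114  0.02263096]
 [-0.25339497  0.44924306 -0.85672146]
 [ 0.38227257 -0.76704074 -0.51528262]]
top [[463.4259732    0.         323.75055695]
 [  0.         463.4259732  202.23779675]
 [  0.           0.           1.        ]] -0.03520457880447295 [ 0.3951255  -0.08281737  1.5610742 ] [[-0.00878595 -0.99995902 -0.00218344]
 [-0.99191923  0.00899164 -0.12655195]
 [ 0.1265664   0.00105392 -0.99195758]]
```

View pics/scene0.png

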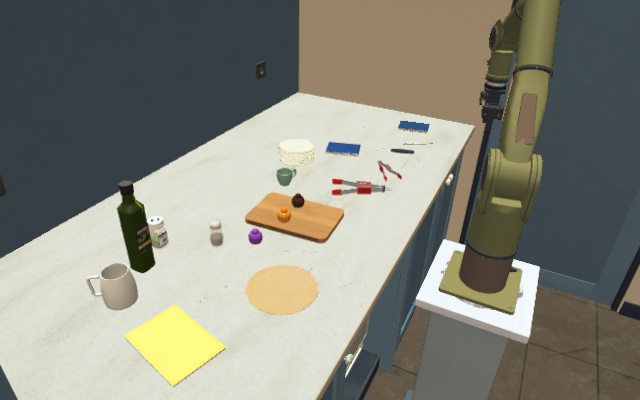

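View pics/top0.png

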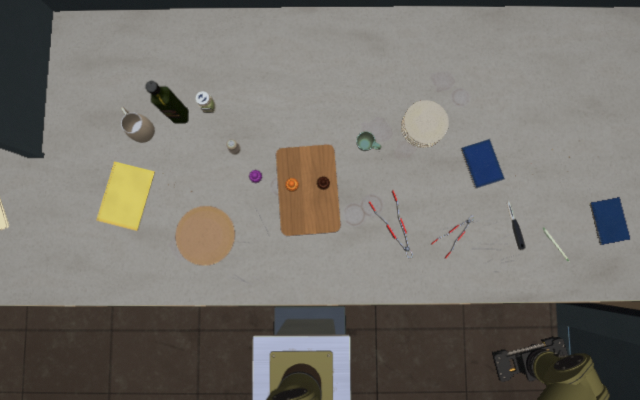

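The top view shows two tongs: a large pair at (390,220) and a small pair at (455,238). The golden brioche is at (292,184), cocoa at (323,183), the purple decoy at (255,176) and the brown plate at (205,235). Next I'll measure each of them.

Run:
```python
from h import *
np.set_printoptions(precision=4,suppress=True)
for n in("top","scene"):
    s=dict(np.load(n+'0.npz')); s['k1']=float(s['k1']); P=cloud(s); hsv=cv2.cvtColor(s['img'],cv2.COLOR_RGB2HSV)
    H,S,V=cv2.split(hsv); print(n)
    rows={'red':((H<5)|(H>172))&(S>150)&(V>90),'gold':(H>=6)&(H<18)&(S>210)&(V>150),'purple':(H>130)&(H<160)&(S>120),'dark':(V<70)&(P[...,2]>.03)&(P[...,2]<.08),'plate':(H>8)&(H<18)&(S>90)&(S<180)&(V>120)&(P[...,2]<.03)&(P[...,2]>.003)}
    for k,m in rows.items():
        c,l,st,ce=cv2.connectedComponentsWithStats(m.astype(np.uint8))
        for i in range(1,c):
            if st[i,4]<8: continue
            q=P[l==i]; q=q[(q[:,2]>-.05)&(q[:,2]<.3)]
            if len(q)<5 or q[:,0].min()<.1: continue
            if k=='red':
                mu=q[:,:2].mean(0);e=np.linalg.svd(q[:,:2]-mu,full_matrices=False)[2][0]; a=(q[:,:2]-mu)@e
                print(k,st[i],ce[i],q.mean(0),'zmax',q[:,2].max(),'ang',np.degrees(np.arctan2(e[1],e[0])),'len',np.ptp(a))
            else: print(k,st[i],ce[i],'mid',(q[:,:2].max(0)+q[:,:2].min(0))/2,'ext',np.ptp(q,0),'mean',q.mean(0),'zmax',q[:,2].max())
    if n=='top':
        m=(P[...,2]>.008)&(P[...,2]<.045); m[:, :345]=0;m[:,480:]=0;m[:185]=0;m[265:]=0
        c,l,st,ce=cv2.connectedComponentsWithStats(m.astype(np.uint8),connectivity=8)
        for i in range(1,c):
            if st[i,4]<15: continue
            q=P[l==i]; print('raised',st[i],cv2.minAreaRect(q[:,:2].astype(np.float32)))
        a=s['img'][180:265,350:480]; cv2.imwrite('pics/tongs.png',cv2.resize(a[...,::-1],None,fx=6,fy=6,interpolation=cv2.INTER_CUBIC))
```

```text
top
red [393 192   4   9  10] [394.5 196.3] [ 0.6088 -0.318   0.0266] zmax 0.03658996460524851 ang -158.3297864541902 len 0.02871709762256968
red [387 225   9  13  21] [390.7619 231.2381] [ 0.4919 -0.3019  0.0297] zmax 0.03619314729885724 ang -148.69811270973887 len 0.04750873749569283
purple [250 171  11  11 100] [255.12 175.88] mid [0.6818 0.149 ] ext [0.0362 0.0346 0.0299] mean [0.6804 0.1474 0.0373] zmax 0.05160209775446439
dark [  20    0  620  157 3643] [191.1222  32.8111] mid [ 1.0343 -0.1391] ext [0.5585 2.1705 0.05  ] mean [1.1935 0.3721 0.0488] zmax 0.07997215451874114
dark [167 105  20  17 116] [180.2069 115.25  ] mid [0.8973 0.4114] ext [0.0469 0.051  0.0488] mean [0.8877 0.4007 0.0547] zmax 0.07948469120736523
dark [360 132  14   8  31] [366.9677 134.6774] mid [ 0.8125 -0.2268] ext [0.0238 0.0429 0.0233] mean [ 0.8172 -0.2289  0.0417] zmax 0.05390143595254672
dark [317 177  13  12 112] [322.8661 182.5268] mid [ 0.6534 -0.0793] ext [0.038  0.0396 0.035 ] mean [ 0.6523 -0.0789  0.0579] zmax 0.0777510934085261
plate [ 276  145   64   91 4751] [307.5064 190.2985] mid [ 0.636
[... 1605 characters left out ...]
-0.3284] ext [0.0267 1.8446 0.05  ] mean [ 1.304  -0.0178  0.0552] zmax 0.07999839090186313
dark [295 195   6   4  19] [297.6316 196.5789] mid [ 0.6504 -0.0714] ext [0.0144 0.0203 0.0105] mean [ 0.6495 -0.069   0.0612] zmax 0.0666322859590918
dark [293 198  11   9  62] [298.0484 202.3387] mid [ 0.6457 -0.0646] ext [0.0339 0.036  0.0257] mean [ 0.6438 -0.0619  0.0431] zmax 0.05603850672265066
dark [127 244  26  22 333] [140.8318 255.991 ] mid [0.8941 0.4237] ext [0.0526 0.0535 0.0497] mean [0.8832 0.4331 0.055 ] zmax 0.07994011818167016
plate [ 245  193   99   50 2524] [296.9053 216.1894] mid [ 0.6337 -0.023 ] ext [0.3073 0.2198 0.0253] mean [ 0.6234 -0.0157  0.0197] zmax 0.029696091190498087
```

View pics/tongs.png

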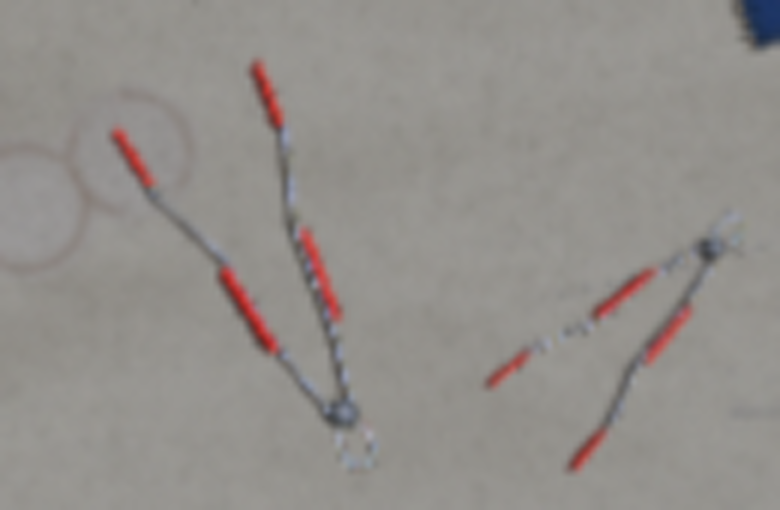

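The large pair is 226+ mm long and 30 mm tall, against about 172 mm for the small one at (455,238). So the large tongs match the description, and the crop confirms it: pads at crop (248,310) and (321,274), pivot at (342,412). Next I'll refine these points with rays.

Run:
```python
from h import *
np.set_printoptions(precision=4,suppress=True)
s=dict(np.load('top0.npz')); s['k1']=float(s['k1']); P=cloud(s)
A=s['img'].astype(int); red=A[...,0]-np.maximum(A[...,1],A[...,2])
w=np.clip(red,0,None)*(red>35); m=(w>0).astype(np.uint8); m[:185]=0;m[245:]=0;m[:,:360]=0;m[:,412:]=0
c,l,st,ce=cv2.connectedComponentsWithStats(m)
for i in range(1,c):
    if st[i,4]<8: continue
    v,u=np.nonzero(l==i); W=w[v,u]; uv=[(u*W).sum()/W.sum(),(v*W).sum()/W.sum()]
    z=.022 if uv[1]<212 else .027
    print('red',uv,st[i,4],ray(s,[uv],z)[0])
pv=[350+342.5/6-.5,180+412.5/6-.5]; print('pivot',ray(s,[pv],.03))
for nm,(u,v) in dict(gold=(292,184),cocoa=(323,183)).items():
    b=np.zeros(P.shape[:2],bool); b[v-12:v+13,u-12:u+13]=1
    q=P[b&(P[...,2]>.038)&(P[...,2]<.09)]; t=q[q[:,2]>q[:,2].max()-.012]
    print(nm,len(q),'mid',(q.max(0)+q.min(0))/2,'ext',np.ptp(q,0),'mean',q.mean(0),'top',t.mean(0))
    # silhouette
    mm=(b&(P[...,2]>.036)).astype(np.uint8); cn=max(cv2.findContours(mm,0,2)[0],key=len); (cx,cy),R=cv2.minEnclosingCircle(cn)
    print('  circ',cx,cy,R,ray(s,[(cx,cy)],.042))
# plate ellipse
hsv=cv2.cvtColor(s['img'],cv2.COLOR_RGB2HSV);mm=cv2.inRange(hsv,(8,80,110),(20,200,255));mm[:,:170]=0;mm[:,240:]=0;mm[:200]=0;mm[272:]=0
cn=max(cv2.findContours(mm,0,2)[0],key=len); e=cv2.fitEllipse(cn); print('plate',e,ray(s,[e[0]],.015))
m2=(A.max(2)<200); 
b=P[140:155,222:242].reshape(-1,3); b=b[b[:,2]>.03]; print('shaker',b.mean(0))
```

```text
red [np.float64(394.2555610479486), np.float64(195.20514087988136)] 26 [ 0.6131 -0.318   0.022 ]
red [np.float64(371.7405541561713), np.float64(205.66196473551636)] 26 [ 0.5785 -0.2416  0.022 ]
red [np.float64(403.0344713291349), np.float64(225.19953596287704)] 36 [ 0.5117 -0.3436  0.027 ]
red [np.float64(391.08993693446666), np.float64(231.21743899095148)] 41 [ 0.4921 -0.3034  0.027 ]
pivot [[ 0.4353 -0.3526  0.03  ]]
gold 140 mid [0.6492 0.0251 0.0573] ext [0.0432 0.0431 0.0375] mean [0.6473 0.0254 0.0559] top [0.6486 0.0264 0.0692]
  circ 291.28570556640625 184.39285278320312 6.72587776184082 [[0.6497 0.0261 0.042 ]]
cocoa 139 mid [ 0.6543 -0.0777  0.0596] ext [0.0433 0.0431 0.0362] mean [ 0.6519 -0.0783  0.0561] top [ 0.6544 -0.0781  0.0698]
  circ 322.5 182.73077392578125 6.749411106109619 [[ 0.6543 -0.0776  0.042 ]]
plate ((204.6627960205078, 235.14938354492188), (56.70832443237305, 58.39656066894531), 40.0491943359375) [[0.4851 0.3179 0.015 ]]
shaker [0.7712 0.2173 0.0787]
```

Call:
servo_tool(translation=[[0.01,0,0],[0.03,-0.005,0],[0.045,-0.01,0],[0.045,-0.01,0],[0.045,-0.01,0],[0.045,-0.01,0],[0.045,-0.01,0],[0.045,-0.01,0],[0.045,-0.01,0],[0.03,-0.01,0]], turn=[[0,0,-0.11],[0,0,-0.11],[0,0,0],[0,0,0],[0,0,0],[0,0,0],[0,0,0],[0,0,0],[0,0,0],[0,0,0]], grip=1.0)

```text
clock: 1.35
tool_pos: [0.4536, -0.371, 0.2384]
eef_rot: [0.975, 0.22, 0.0, -0.0]
contact_force: [0.6, -0.3, 0.5]
opening: 1.003
finger_force: 0.0
```

```bash
cat > go.py <<'E'
import sys; from h import *; from scipy.spatial.transform import Rotation as Ro
np.set_printoptions(precision=4,suppress=True)
# args: target x y z yaw_deg (tool x axis, pointing down)
def go(x,y,z,yaw):
    s=r.get_state(); R0=Ro.from_quat(s['eef_rot']); c=np.cos(np.radians(yaw)); n=np.sin(np.radians(yaw))
    T=Ro.from_matrix(np.array([[c,n,0],[n,-c,0],[0,0,-1]]))
    d=np.array([x,y,z])-s['tool_pos']
    print('t',s['clock'],'pos',s['tool_pos'],'open',s['opening'],'ff',s['finger_force'],'F',s['contact_force'])
    print('turn',(R0.inv()*T).as_rotvec(),'shift(now)',R0.inv().apply(d),'shift(after turn)',T.inv().apply(d))
if __name__=='__main__': go(*map(float,sys.argv[1:]))
E
python3 go.py .502 -.3235 .1 25.3
```

```text
t 1.35 pos [ 0.4536 -0.371   0.2384] open 1.0033519541283853 ff 0.0 F [ 0.6058 -0.2784  0.505 ]
turn [-0.0007 -0.0008  0.0027] shift(now) [ 0.0641 -0.022   0.1385] shift(after turn) [ 0.0641 -0.0223  0.1384]
```

Call:
servo_tool(translation=[[0.032,-0.011,0.01],[0.032,-0.011,0.03],[0,0,0.05],[0,0,0.048],[0,0,0],[0,0,0]], turn=[[0,0,0],[0,0,0],[0,0,0],[0,0,0],[0,0,0],[0,0,0]])

```text
clock: 2.1
tool_pos: [0.5009, -0.3264, 0.102]
eef_rot: [0.976, 0.219, 0.001, 0.001]
contact_force: [0.2, 0.1, 0.1]
opening: 0.999
finger_force: 0.0
```

```bash
python3 go.py .502 -.3235 .004 25.3
python3 - <<'E'
from h import *
s=snap('scene'); a=s['img'][150:215,310:410]; cv2.imwrite('pics/s1.png',cv2.resize(a[...,::-1],None,fx=7,fy=7,interpolation=cv2.INTER_CUBIC))
E
```

```text
t 2.1 pos [ 0.5009 -0.3264  0.102 ] open 0.9992798385490802 ff 0.0 F [0.1597 0.1404 0.0991]
turn [ 0.0016 -0.0011 -0.    ] shift(now) [ 0.0021 -0.0024  0.098 ] shift(after turn) [ 0.0022 -0.0022  0.098 ]
```

View pics/s1.png

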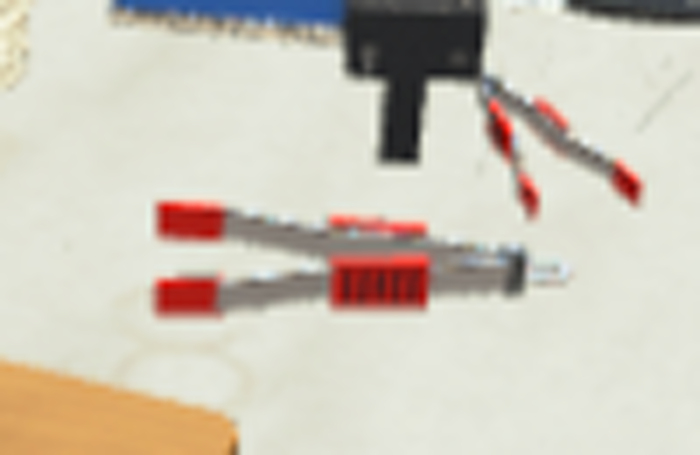

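The finger, at crop (400,160), hangs above the pads at (380,270) and lines up along the tongs. Descending to 4 mm and closing to about 43 mm.

Call:
servo_tool(translation=[[0.002,-0.002,0.02],[0,0,0.03],[0,0,0.028],[0,0,0.015],[0,0,0.005],[0,0,0]], turn=[[0,0,0],[0,0,0],[0,0,0],[0,0,0],[0,0,0],[0,0,0]])

```text
clock: 2.9
tool_pos: [0.5017, -0.3236, 0.0036]
eef_rot: [0.976, 0.219, 0.001, 0.001]
contact_force: [0.3, -0.4, 0.5]
opening: 1.001
finger_force: 0.0
```

Call:
servo_tool(translation=[[0,0,0],[0,0,0],[0,0,0],[0,0,0],[0,0,0],[0,0,0],[0,0,0],[0,0,0]], turn=[[0,0,0],[0,0,0],[0,0,0],[0,0,0],[0,0,0],[0,0,0],[0,0,0],[0,0,0]], grip=0.48, grip_force=30)

```text
clock: 3.9
tool_pos: [0.5013, -0.323, 0.0028]
eef_rot: [0.976, 0.219, 0.0, -0.0]
contact_force: [0.0, 2.0, 4.1]
opening: 0.479
finger_force: 7.0
```

Held against the spring at 7 N. I'll lift and look.

Call:
servo_tool(translation=[[0,0,-0.01],[0,0,-0.02],[0,0,-0.03],[0,0,-0.03],[0,0,-0.03],[0,0,-0.01],[0,0,0],[0,0,0]], turn=[[0,0,0],[0,0,0],[0,0,0],[0,0,0],[0,0,0],[0,0,0],[0,0,0],[0,0,0]])

```text
clock: 4.9
tool_pos: [0.5003, -0.323, 0.1318]
eef_rot: [0.976, 0.219, -0.001, -0.001]
contact_force: [-0.6, -0.6, -1.3]
opening: 0.48
finger_force: 6.0
```

```bash
cat > tg.py <<'E'
from h import *
def reds(fn,hz):
    """jaw/pad blobs in the scene view near the tool: depth centroids; and a crop picture"""
    s=snap('scene'); P=cloud(s); A=s['img'].astype(int)
    m=((A[...,0]-np.maximum(A[...,1],A[...,2])>60)&(A[...,2]<70)&(A[...,1]<70)).astype(np.uint8)
    t=r.get_state()['tool_pos']; c,l,st,ce=cv2.connectedComponentsWithStats(m)
    for i in range(1,c):
        q=P[l==i]
        if st[i,4]>10 and np.linalg.norm(np.median(q,0)[:2]-t[:2])<.2: print(st[i],np.median(q,0),'z',np.percentile(q[:,2],[5,95]))
    p=s['R']@t+s['t']; u=s['mtx']@(p/p[2]); x,y=int(u[0]),int(u[1])
    a=s['img'][max(y-60,0):y+60,max(x-80,0):x+80]; cv2.imwrite(fn,cv2.resize(a[...,::-1],None,fx=5,fy=5,interpolation=cv2.INTER_CUBIC))
    print('crop origin',x-80,y-60)
E
python3 -c "
from tg import *
np.set_printoptions(precision=4,suppress=True)
reds('pics/s2.png',0)"; python3 go.py .545 .022 .134 3
```

```text
[334 149  10   6  43] [ 0.6067 -0.3094  0.1453] z [0.1381 0.1528]
[360 155   5   7  26] [ 0.5071 -0.295   0.1483] z [0.1354 0.1657]
[370 156   5   7  27] [ 0.4756 -0.3138  0.147 ] z [0.1356 0.159 ]
[334 158   8   4  32] [ 0.583  -0.2478  0.1449] z [0.1386 0.1516]
crop origin 286 99
t 4.95 pos [ 0.5003 -0.3229  0.1316] open 0.478741047954417 ff 5.971283323960961 F [ 0.2964 -0.1725 -0.8735]
turn [-0.0014  0.0017  0.3896] shift(now) [ 0.1879 -0.2927 -0.0022] shift(after turn) [ 0.0627 -0.3421 -0.0024]
```

View pics/s2.png

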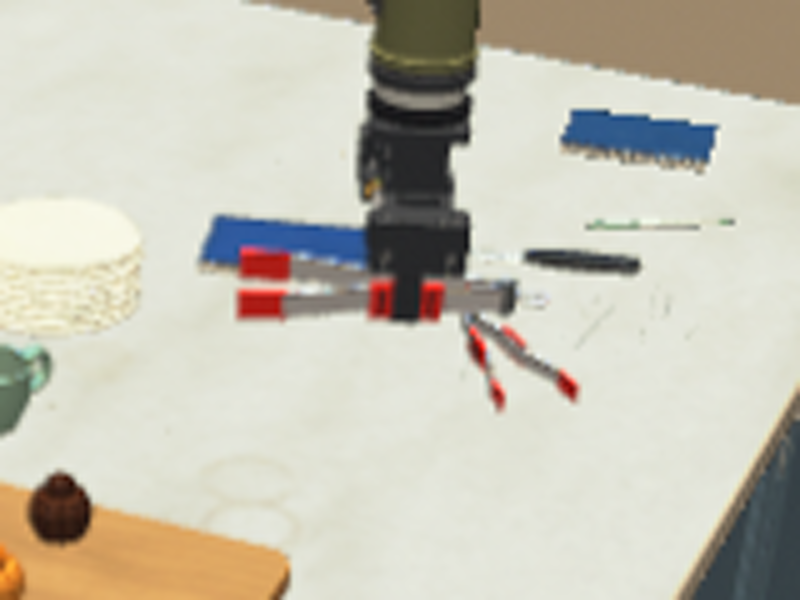

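Call:
servo_tool(translation=[[0,0,0],[0,0,0],[0,0,0],[0,0,0],[0.006,-0.02,0],[0.008,-0.04,0],[0.008,-0.045,0],[0.008,-0.045,0],[0.008,-0.045,0],[0.008,-0.045,0]], turn=[[0,0,0.07],[0,0,0.12],[0,0,0.12],[0,0,0.08],[0,0,0],[0,0,0],[0,0,0],[0,0,0],[0,0,0],[0,0,0]])

```text
clock: 6.2
tool_pos: [0.5342, -0.0777, 0.1323]
eef_rot: [1.0, 0.028, -0.0, -0.001]
contact_force: [0.0, -0.4, -1.0]
opening: 0.478
finger_force: 6.0
```

Call:
servo_tool(translation=[[0.008,-0.045,0],[0.006,-0.035,0],[0.002,-0.016,0],[0,0,0],[0,0,0],[0,0,0]], turn=[[0,0,0],[0,0,0],[0,0,0],[0,0,0],[0,0,0],[0,0,0]])

```text
clock: 6.95
tool_pos: [0.5454, 0.0134, 0.1327]
eef_rot: [1.0, 0.025, -0.0, 0.001]
contact_force: [-0.6, -0.2, 0.2]
opening: 0.479
finger_force: 6.0
```

```bash
python3 -c "
from tg import *
np.set_printoptions(precision=4,suppress=True)
reds('pics/s3.png',0)
s=snap('top');P=cloud(s);A=s['img'].astype(int)
m=((A[...,0]-np.maximum(A[...,1],A[...,2])>60)&(A[...,2]<60)&(A[...,1]<60)).astype(np.uint8)
c,l,st,ce=cv2.connectedComponentsWithStats(m)
for i in range(1,c):
  if st[i,4]>8: print('top',ce[i],st[i],ray(s,[ce[i]],.152))
"; python3 go.py .544 .0205 .08 3
```

```text
[286 178   6   7  31] [ 0.6555 -0.0144  0.1489] z [0.1394 0.1882]
[276 187   8   7  43] [0.6499 0.0514 0.146 ] z [0.1374 0.1552]
[314 187   8   3  12] [ 0.5384 -0.0038  0.1587] z [0.1536 0.204 ]
[304 192   2   7  13] [0.5654 0.0372 0.1475] z [0.1355 0.1969]
[314 193   6   9  42] [0.5254 0.0335 0.1482] z [0.1356 0.1599]
crop origin 233 137
t 7.05 pos [0.5455 0.0141 0.1327] open 0.48236563477516003 ff 5.971300056990003 F [-0.5604 -0.1534 -1.0274]
turn [ 0.0006  0.     -0.0026] shift(now) [-0.0012 -0.0065  0.0527] shift(after turn) [-0.0012 -0.0065  0.0527]
```

View pics/s3.png

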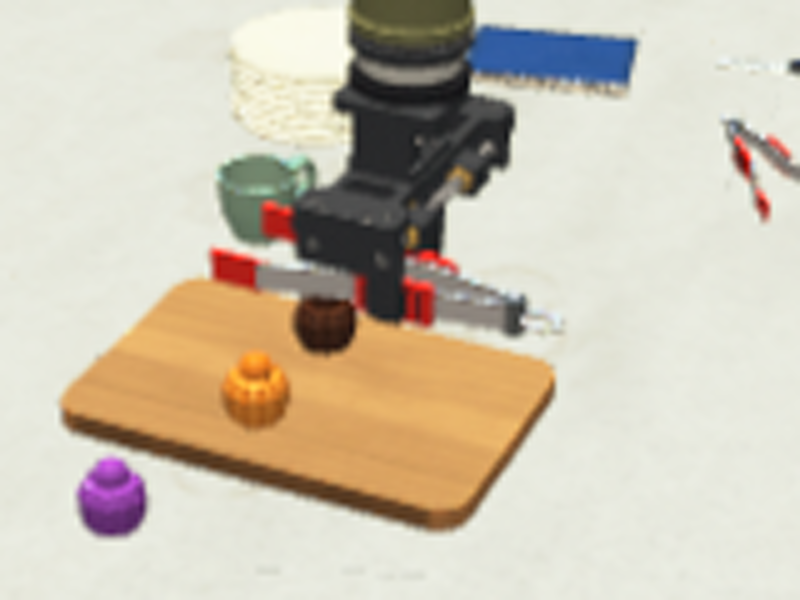

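The tongs are level, with both jaws straddling the golden brioche's line: jaws at crop (235,265) and (275,215), bun at (255,390). I'll centre and descend in two stages.

Call:
servo_tool(translation=[[-0.001,-0.006,0],[0,0,0.02],[0,0,0.025],[0,0,0.013],[0,0,0],[0,0,0],[0,0,0]], turn=[[0,0,0],[0,0,0],[0,0,0],[0,0,0],[0,0,0],[0,0,0],[0,0,0]])

```text
clock: 7.92
tool_pos: [0.5449, 0.0215, 0.0755]
eef_rot: [1.0, 0.026, 0.001, -0.0]
contact_force: [-0.5, -0.3, -1.0]
opening: 0.48
finger_force: 6.0
```

```bash
python3 -c "
from tg import *
np.set_printoptions(precision=4,suppress=True)
s=snap('top'); a=s['img'][150:230,250:350]; cv2.imwrite('pics/t4.png',cv2.resize(a[...,::-1],None,fx=7,fy=7,interpolation=cv2.INTER_CUBIC))
"; python3 go.py .544 .0205 .029 3
```

```text
t 7.975 pos [0.5448 0.0214 0.0754] open 0.4769919278782092 ff 5.971239343416528 F [-0.5498  0.5552 -0.1418]
turn [ 0.     -0.0014 -0.0007] shift(now) [-0.0009  0.0009  0.0464] shift(after turn) [-0.0008  0.0009  0.0464]
```

View pics/t4.png

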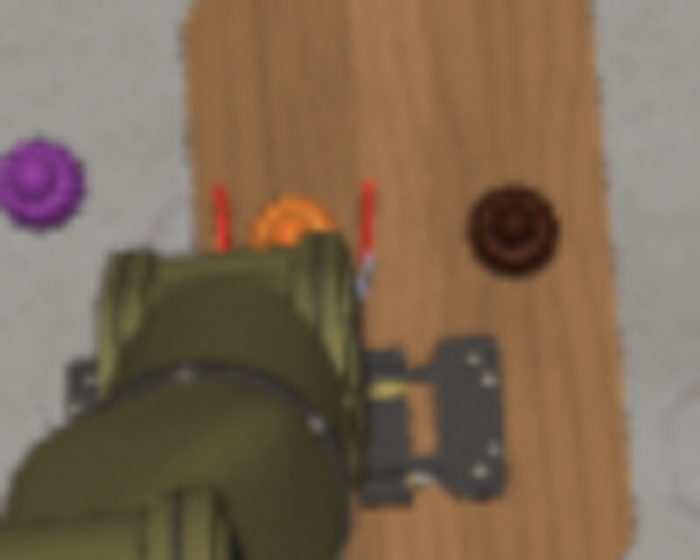

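```bash
python3 -c "
from tg import *
np.set_printoptions(precision=4,suppress=True)
s=snap('top');P=cloud(s);A=s['img'].astype(int)
w=A[...,0]-np.maximum(A[...,1],A[...,2]); H=cv2.cvtColor(s['img'],cv2.COLOR_RGB2HSV)[...,0]
for a,b in((276,287),(298,308)):
  sub=w[176:185,a:b].astype(float); print(sub.astype(int).max(1)); hh=H[176:185,a:b]; sub[(sub<60)|((hh>6)&(hh<172))]=0
  v,u=np.mgrid[176:185,a:b]; k=sub.sum(); uv=((u*sub).sum()/k,(v*sub).sum()/k); print(uv,ray(s,[uv],.095),(sub>0).sum())
hs=cv2.cvtColor(s['img'],cv2.COLOR_RGB2HSV)
m=cv2.inRange(hs,(9,200,140),(20,255,255)); v,u=np.nonzero(m[170:190,280:302]); print('bun cols',u.min()+280,u.max()+280,ray(s,[((u.min()+u.max())/2+280,184)],.045))
"
```

```text
[ 76 113 122 123 133 134 132 130 128]
(np.float64(281.36323713927226), np.float64(180.94102885821832)) [[0.6523 0.0542 0.095 ]] 14
[125 129 118 115 116 117 118 118 112]
(np.float64(302.0), np.float64(179.92228464419475)) [[ 0.655  -0.0121  0.095 ]] 9
bun cols 289 292 [[0.6505 0.0285 0.045 ]]
```

The jaw midpoint measures y≈0.021 and the bun 0.026, so I'll shift 4 mm in +y and then lower.

Call:
servo_tool(translation=[[0,-0.004,0],[0,0,0.01],[0,0,0.016],[0,0,0.014],[0,0,0.006],[0,0,0],[0,0,0]], turn=[[0,0,0],[0,0,0],[0,0,0],[0,0,0],[0,0,0],[0,0,0],[0,0,0]])

```text
clock: 8.9
tool_pos: [0.5443, 0.0254, 0.0289]
eef_rot: [1.0, 0.026, 0.0, 0.0]
contact_force: [-0.1, 0.0, -1.3]
opening: 0.477
finger_force: 6.0
```

```bash
python3 -c "
from tg import *
np.set_printoptions(precision=4,suppress=True)
reds('pics/s5.png',0)"; python3 go.py .544 .0255 .029 3
```

```text
[275 216   8   7  41] [0.6484 0.0636 0.0425] z [0.0337 0.0522]
[311 223   6   8  36] [0.5248 0.0461 0.0439] z [0.0344 0.0565]
crop origin 231 165
t 8.95 pos [0.5444 0.0254 0.0291] open 0.4788391979372998 ff 5.971283719591156 F [-1.0455 -0.9374  0.1118]
turn [ 0.0001 -0.0008 -0.0006] shift(now) [-0.0004 -0.0001  0.0001] shift(after turn) [-0.0004 -0.0001  0.0001]
```

View pics/s5.png

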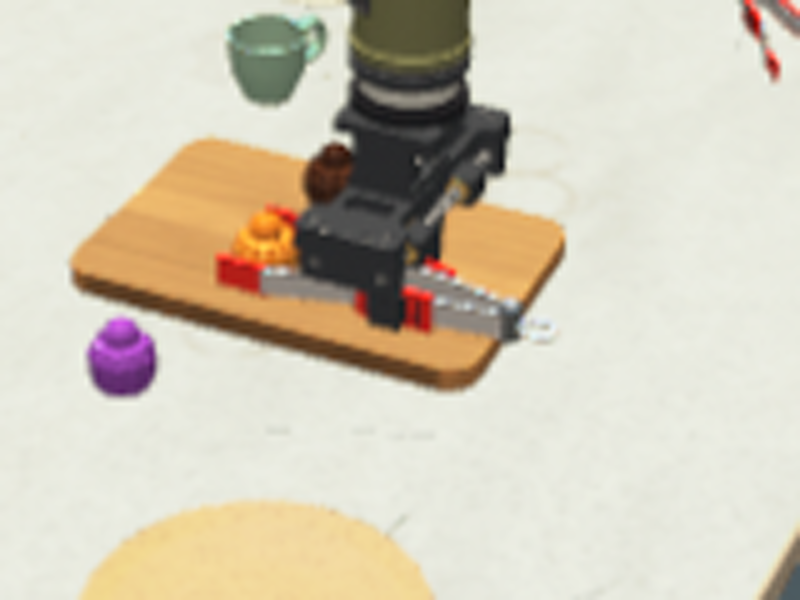

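The jaws straddle the golden bun at jaw height: left jaw at crop (240,272), bun at (265,235). Closing now.

Call:
servo_tool(translation=[[0,0,0],[0,0,0],[0,0,0],[0,0,0]], turn=[[0,0,0],[0,0,0],[0,0,0],[0,0,0]], grip=0.42)

```text
clock: 9.45
tool_pos: [0.5441, 0.0254, 0.0288]
eef_rot: [1.0, 0.026, 0.0, 0.0]
contact_force: [-0.3, -0.3, -1.0]
opening: 0.418
finger_force: 6.9
```

Call:
servo_tool(translation=[[0,0,0],[0,0,0],[0,0,0],[0,0,0],[0,0,0],[0,0,0]], turn=[[0,0,0],[0,0,0],[0,0,0],[0,0,0],[0,0,0],[0,0,0]], grip=0.28)

```text
clock: 10.2
tool_pos: [0.5441, 0.0254, 0.0287]
eef_rot: [1.0, 0.026, 0.0, 0.0]
contact_force: [-0.7, -0.1, -0.5]
opening: 0.378
finger_force: 30.0
```

It stopped on the bun: 33.3 mm opening at 30 N. Lifting straight up.

Call:
servo_tool(translation=[[0,0,-0.005],[0,0,-0.01],[0,0,-0.015],[0,0,-0.02],[0,0,-0.02],[0,0,-0.02],[0,0,-0.01],[0,0,0],[0,0,0]], turn=[[0,0,0],[0,0,0],[0,0,0],[0,0,0],[0,0,0],[0,0,0],[0,0,0],[0,0,0],[0,0,0]])

```text
clock: 11.32
tool_pos: [0.5436, 0.0254, 0.1283]
eef_rot: [1.0, 0.026, -0.0, 0.0]
contact_force: [0.9, 0.2, -1.7]
opening: 0.38
finger_force: 30.0
```

```bash
python3 -c "
from tg import *
np.set_printoptions(precision=4,suppress=True)
reds('pics/s6.png',0)"; python3 go.py .4325 .227 .128 60
```

```text
[276 189   8   8  47] [0.6465 0.054  0.1413] z [0.1323 0.1498]
[313 190   6   3  12] [0.5397 0.0096 0.1548] z [0.1512 0.1986]
[303 196   3   5  12] [0.5644 0.0458 0.1418] z [0.1308 0.1512]
[313 196   6   8  41] [0.5244 0.0407 0.1429] z [0.1317 0.1541]
crop origin 232 140
t 11.375 pos [0.5435 0.0254 0.1281] open 0.3773013968682173 ff 29.999377531930804 F [ 0.7137  0.5643 -1.6445]
turn [-0.0006  0.0013 -0.9953] shift(now) [-0.1004 -0.2071  0.0002] shift(after turn) [ 0.1191 -0.197   0.0001]
```

View pics/s6.png

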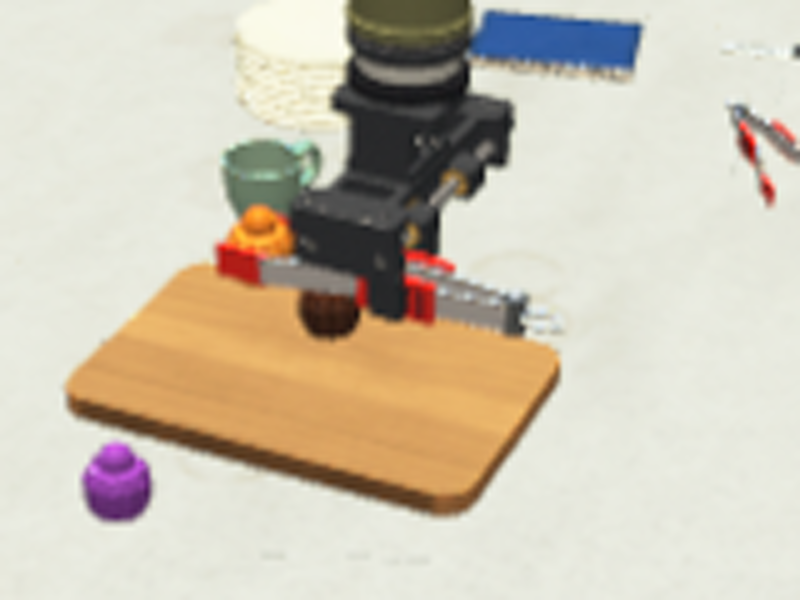

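The bun is gripped upright between the jaws at crop (260,230), clear of the board. I'll translate it to the plate at the same heading.

Call:
servo_tool(translation=[[-0.004,-0.008,0],[-0.008,-0.016,0],[-0.012,-0.024,0],[-0.012,-0.025,0],[-0.012,-0.025,0],[-0.012,-0.025,0],[-0.012,-0.025,0],[-0.012,-0.025,0],[-0.012,-0.025,0],[-0.012,-0.025,0]], turn=[[0,0,0],[0,0,0],[0,0,0],[0,0,0],[0,0,0],[0,0,0],[0,0,0],[0,0,0],[0,0,0],[0,0,0]])

```text
clock: 12.62
tool_pos: [0.4228, 0.2444, 0.1285]
eef_rot: [1.0, 0.027, -0.0, -0.0]
contact_force: [0.7, 0.6, -1.4]
opening: 0.379
finger_force: 30.0
```

Call:
servo_tool(translation=[[-0.012,-0.025,0],[-0.012,-0.025,0],[-0.01,-0.018,0],[-0.006,-0.009,0],[0,0,0],[0,0,0],[0,0,0],[0,0,0]], turn=[[0,0,0],[0,0,0],[0,0,0],[0,0,0],[0,0,0],[0,0,0],[0,0,0],[0,0,0]])

```text
clock: 13.62
tool_pos: [0.3812, 0.3168, 0.1287]
eef_rot: [1.0, 0.025, 0.0, 0.0]
contact_force: [0.7, 0.7, -2.1]
opening: 0.383
finger_force: 30.0
```

```bash
python3 -c "
from tg import *
np.set_printoptions(precision=4,suppress=True)
reds('pics/s7.png',0)
for n in('scene','top'):
  s=snap(n);P=cloud(s);hs=cv2.cvtColor(s['img'],cv2.COLOR_RGB2HSV)
  m=cv2.inRange(hs,(6,190,120),(20,255,255))>0; q=P[m&(P[...,2]>.1)&(P[...,2]<.2)]
  if len(q)>5: print(n,len(q),q.min(0),q.max(0),q.mean(0))
"; python3 go.py .3801 .3174 .128 3
```

```text
[271 253   9   9  55] [0.4861 0.3451 0.1423] z [0.1331 0.1512]
[317 264   7  10  47] [0.3608 0.3328 0.1456] z [0.1333 0.1555]
crop origin 236 207
scene 128 [0.4663 0.2942 0.1422] [0.499  0.3399 0.1702] [0.4802 0.3251 0.1551]
top 111 [0.4687 0.2939 0.1348] [0.5026 0.3391 0.1722] [0.4868 0.3154 0.1569]
t 13.775 pos [0.3809 0.3172 0.1287] open 0.3779651983703658 ff 29.999308940023184 F [-0.3017  0.0319 -1.3211]
turn [ 0.0001 -0.0001 -0.001 ] shift(now) [-0.0008 -0.0003  0.0007] shift(after turn) [-0.0008 -0.0003  0.0007]
```

View pics/s7.png

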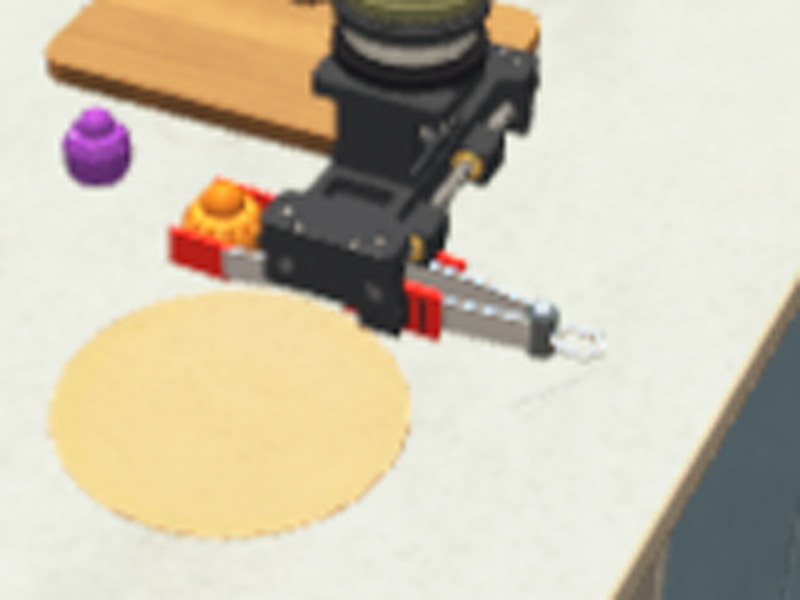

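The bun is upright in the jaws at (0.486, 0.317), over the plate centre (0.485, 0.318), with its underside at z≈0.12, about 10 cm above the plate. Handing in.

```bash
python3 -c "
from plant import r
print(abs(r.get_state()['qd']).max()); print(r.finish_job())"
```

```text
0.003754821574380305
the job is handed in; nothing more can be done
None
```

I handed the job in with the tongs holding the golden brioche upright and still, about 10 cm above the middle of the brown plate; the gripper never touched it, and I did not touch the cocoa brioche, shaker or cup.

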